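Shut the recessed cock with the fork key

ROBOT

A 6-joint arm with a two-finger parallel gripper is mounted at the origin on the work surface. World frame = base frame: x ahead of the robot, y to its left, z up, the work surface at z = 0. Lengths are in mm, angles in rad, forces in N, time in s.
With the tool pointing down it reaches from about 275 to 1000 mm from the base axis. Payload 8.4 kg.
Tool frame: the origin (TCP) lies midway between the tips of the shut fingers; the grasp point (between the pads) lies 19 mm behind it; z points along the fingers, x is the direction in which the jaws open and shut, and the axes are right-handed (so a half turn about z gives the same grasp; the last joint's range is limited). The gripper opens to 85 mm and grips with 20 to 120 N. Pads are 22 mm wide; open, the fingers measure 114 mm over their backs; the gripper's body (76 mm by 85 mm) begins 54 mm behind the grasp point. The pads swing forward as they close: fully open they stand 13 mm farther back than shut.
Start: joints at [-1.339, 0.353, 1.633, -0, 1.155, -0.002], TCP at [144.796, -607.998, 194.581] pointing down, gripper open.
Joint ranges: [-2.63, 2.63], [-0.92, 2.1], [0.06, 2.66], [-1.3, 4.44], [0, 2.69], [-3.02, 3.02]. Speed limits (rad/s): [2.22, 2.22, 2.79, 3.14, 3.14, 3.14].

INTERFACE

Orientations are given as [roll, pitch, yaw] about the fixed x, y, z axes, in that order (R = Rz(yaw) Ry(pitch) Rx(roll)).
In Python, from rig import sense, grab_frame, camera_model, job gives the robot as it stands.
- The arm moves only by the tool arm_command, never from a script. Its argument "plan" is a list of rows, each an object with "translation": the shift along the tool's x, y, z in cm, a list of three; "twist": the turn about the tool's z in rad; "gripper": the opening, from 0 (shut) to 1 (fully open). A call has exactly 5 rows; each row is the pose to reach, as a shift and turn from the pose measured when the call began, along the tool's axes at that moment; what a row does not reach only later rows make up. A row lasts 1/12 s, in which the tool goes at most 41.7 mm and 7.16 degrees, less where a joint would pass 70% of its speed; a pose out of reach is approached as far as the arm can. A call with a gripper value outside its range is refused whole. The fingers move at their own pace and stop on an object; "squeeze" is the grip in N (left out, the last holds). Time passes only in rows, so rows that repeat a pose let the fingers close, or fill a call up. It gives the time, the measured TCP pose, the force and the opening at its end, in the units of the state.
- sense(): the state, without advancing time (a new reading comes with each control period).
- grab_frame(name): name is "scene" or "side" or "wrist"; returns the picture (480x640x3 uint8, blue, green, red); there is no depth.
- camera_model(name): a dict with "fx", "fy", "cx", "cy" (pixels), "pose" (4x4, takes a point from camera to world coordinates). Camera axes: x right, y down, z forward; pixel columns grow to the right and rows downward; lengths in mm; the calibration is good to about 2 mm. The wrist camera is an equidistant fisheye: a pixel r from the principal point sees the ray r / f radians off the axis. A picture is of the moment at which its call begins: read the wrist's pose just before it. camera_model takes no time and is no camera call; for the wrist camera it gives the pose at the moment of the call.
- job.sign_off(): hands the job in, once; it reports no verdict.
The state is a dict: "clock": time; "qpos": joint angles; "qvel": joint speeds; "joint_efforts": joint torques, N m; "eef_pos": TCP position; "tcp_rot": TCP orientation; "contact_force": force on the tool from outside, world axes, zero at the start; "wrist_torque": the same for the moment, N m; "opening": opening from 0.0 (shut) to 1.0 (fully open).
Only numpy, scipy, OpenCV 4.12 (cv2) and the standard library are available. Lean on these libraries where they do the work, as an engineer would, in place of code of your own. Each camera call takes 0.05 s, during which the arm holds its last target.

TASK

Shut the small bench valve: take the T-handled key with the forked foot from the rack, lower it down the valve's guard tube until its fork straddles the brass bar and stands on the bottom, and turn it clockwise (seen from above) as far as the bar goes. Let go and leave the key standing in the valve; leave the other, shorter key in the rack.

Things in the scene. Friction and masses are not known exactly. Their poses are not given: they have to be found in the camera images.
- fork_key: Loose steel T-key, 155 mm tall, 0.2-0.4 kg, upright in a rack pocket. Origin: centre of its foot's underside (starts 4 mm above the bench); z up, x along the handle. Handle bar 90 (x) x 18 (y) x 20 (z) mm, its middle 145 mm above the origin. Shaft 14 mm thick. Foot: fork of two prongs 6 mm thick, 20 wide (x), 36 long, at y = +-12 mm; slot between them 18 mm wide, running along the handle.
- plug_key: The other, shorter key in the rack: 118 mm tall, handle 60 x 18 x 18 mm, foot a solid 22 mm square plug. Origin: centre of its foot's underside, z up, x along its handle. Rack: grey block 80 x 190 x 16 mm (fixed) with two pockets 28 x 38 mm, 12 mm deep, 110 mm apart; either key in either pocket, handles across the block's length.
- valve: Fixed valve: upright steel guard tube on a 120 mm square, 8 mm thick plate; copper pipes out of both sides along y, ends 115 mm from the axis. Origin: tube axis at bench level, z up. Mouth 98 mm high, 66 mm wide inside, narrowing over 22 mm to a 50 mm bore; bottom 12 mm above the bench. On it, centred, stands the brass bar: 36 long, 6 thick, 20 high. Key seated: handle's middle 157 mm high.
- spindle (a joint): Angle of the brass bar, rad, growing clockwise from above: 0 = in line with the pipes, 1.05 (60 degrees) = shut, hard stop. Starts at 0 to 0.15; friction 0.12 N m, stays where left. The slot is wider than the bar: fitted in line, the key turns 0.5 rad freely before it moves the bar, so turn it 1.5 to 1.6 rad in all (less if fitted up to 0.3 rad clockwise of the bar).
There are look-alikes about, which are no part of the job. Leave any black or red look-alike of the fork_key alone.

How it is judged (in metres and radians):
On the way, in this order (a step that is already met when the one before it is completed fails the run):
1. the fork key stands on the tube's bottom astride the bar, which has not yet been turned by more than 0.5 rad (horizontal distance between fork_key and valve below 0.02 m and z of fork_key in the frame of valve below 0.022 m and angle between fork_key's own z axis and vertical below 0.26 rad and value of joint spindle below 0.5 rad), for 0.1 s.
2. the bar is turned to within 0.15 rad of its stop with the fork key seated on it (horizontal distance between fork_key and valve below 0.02 m and z of fork_key in the frame of valve below 0.022 m and angle between fork_key's own z axis and vertical below 0.26 rad and value of joint spindle above 0.9 rad), for 0.2 s.
At the end, for the whole second after the job is handed in: The bar is turned clockwise beyond 0.9 rad (stop at 1.05), and the fork key is at rest in the tube: foot less than 22 mm above the bench (the bottom is at 12), within 20 mm of the tube's axis, leaning less than 15 degrees (all of step 2 and linear speed of fork_key below 0.03 m/s); the robot touches nothing.
It fails at once if the other (shorter) key is moved more than 40 mm (distance of plug_key from where it was at the start of the episode above 0.04 m).
It also fails if it takes over 46 s, if anything falls off the work surface, if the arm or the gripper's body presses on something with over 40 N, if the wrist force passes 120 N, or if a joint passes its speed limit or range.

## Working session

There is one attempt and no reset: what is moved stays moved. The work goes in short steps, Python scripts to look and compute and a tool call to move; the robot and the scene stay as the last step left them, time stands still between calls to the robot, and variables do not carry over. Pictures are saved under pics/ and viewed, and the job is handed in when it is done.

Besides the shell and the picture viewer there is one more tool, called as name([rows], argument=value, ...), one row to a line, values as JSON. arm_command: Moves the arm, as the interface text tells. Its arguments: {"type":"object","properties":{"plan":{"type":"array","items":{"type":"object","properties":{"translation":{"type":"array","items":{"type":"number"}},"twist":{"type":"number"},"gripper":{"type":"number"}}}},"squeeze":{"type":"number"}},"required":["plan"]}

```bash
mkdir -p pics; ls; python3 - <<'E'
from rig import sense, grab_frame, camera_model
import cv2
print(sense())
for n in ("scene","side","wrist"):
    m=camera_model(n); print(n,m)
    cv2.imwrite(f"pics/{n}0.png",grab_frame(n))
E
```

```text
pics
{'clock': 0.0, 'qpos': array([-1.33940378e+00,  3.53668592e-01,  1.63414650e+00,  3.51403886e-06,
        1.15519778e+00, -2.40520773e-03]), 'qvel': array([-0.00039976, -0.00027448, -0.00072139, -0.00108215, -0.00038353,
        0.00020046]), 'joint_efforts': array([ 1.21343917e-03, -6.05239105e+01, -3.42070019e+01, -3.38139364e-05,
        9.41048143e-03, -1.53226040e-05]), 'eef_pos': array([ 144.67105777, -607.47452517,  193.84366131]), 'tcp_rot': array([-3.14158602e+00,  1.42020863e-03, -1.33699999e+00]), 'contact_force': array([-0.44701103, -0.62414491, -0.09404784]), 'wrist_torque': array([-0.01099114,  0.00485574, -0.06224828]), 'opening': 0.996423860640724}
scene {'fx': 522.7474480804424, 'fy': 522.7474480804424, 'cx': 314.8505780807994, 'cy': 242.3364843346569, 'pose': array([[ 8.20888993e-01,  4.94415948e-01, -2.85821851e-01,
         8.23104796e+02],
       [ 5.70957845e-01, -6.99842245e-01,  4.29217860e-01,
        -3.24731722e+02],
       [ 1.21819494e-02, -5.15532445e-01, -8.56783460e-01,
         8.43642936e+02],
       [ 0.00000000e+00,  0.00000000e+00,  0.0000000
[... 250 characters left out ...]
99e-01,  4.76158870e-01, -4.87799724e-01,
         5.37596163e+02],
       [ 1.29188153e-02, -7.05779430e-01, -7.08313843e-01,
         7.46618324e+02],
       [ 0.00000000e+00,  0.00000000e+00,  0.00000000e+00,
         1.00000000e+00]])}
wrist {'fx': 371.64829954431775, 'fy': 371.64829954431775, 'cx': 316.02059483603193, 'cy': 237.18929671598727, 'pose': array([[ 2.31819566e-01, -9.33128594e-01, -2.74828522e-01,
         2.16270867e+02],
       [-9.72758481e-01, -2.22605012e-01, -6.47143443e-02,
        -5.91559672e+02],
       [-7.91401261e-04,  2.82343827e-01, -9.59312950e-01,
         3.74256510e+02],
       [ 0.00000000e+00,  0.00000000e+00,  0.00000000e+00,
         1.00000000e+00]])}
```

View pics/scene0.png

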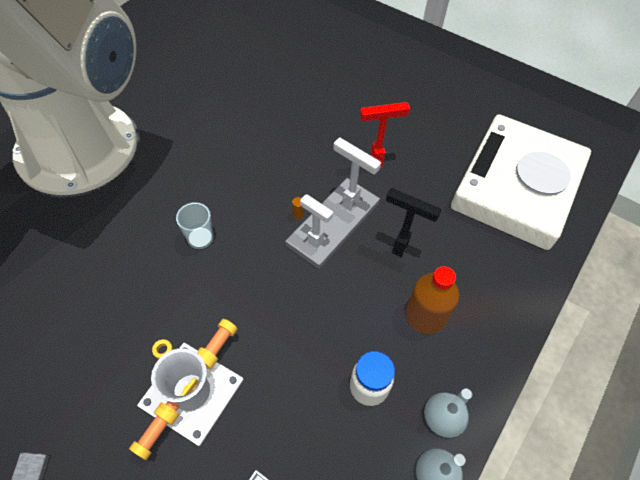

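View pics/side0.png

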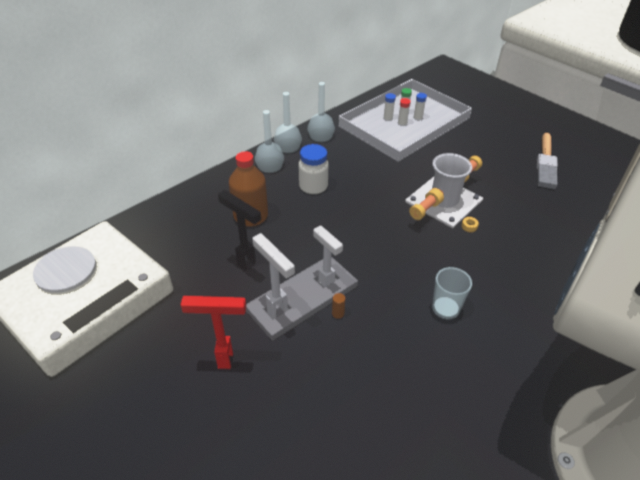

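View pics/wrist0.png

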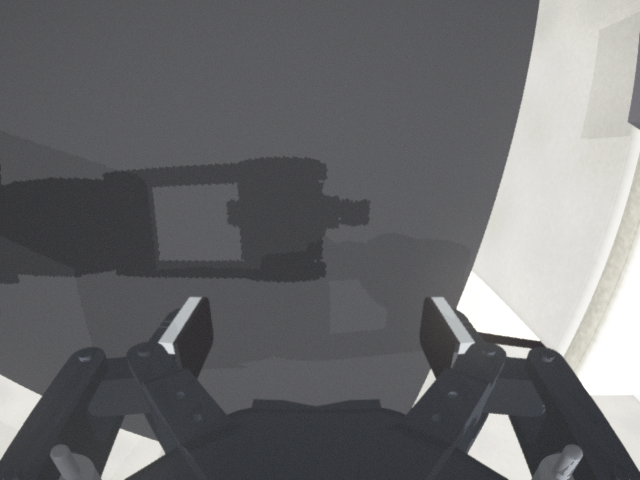

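The scene view shows the long grey key with its handle at (357,155), the short key at (316,208), and the valve tube at (180,375) with the brass bar visible inside. In the side view the handles are at (273,254) and (327,240), and the tube at (451,170). Next I'll zoom in to get corner pixels.

```bash
python3 - <<'E'
import cv2,numpy as np
a=cv2.imread("pics/scene0.png");b=cv2.imread("pics/side0.png")
def crop(im,x,y,w,h,s): return cv2.resize(im[y:y+h,x:x+w],None,fx=s,fy=s,interpolation=cv2.INTER_CUBIC)
cv2.imwrite("pics/z1.png",np.hstack([crop(a,285,125,100,140,4),crop(b,240,215,100,140,4)]))
cv2.imwrite("pics/z2.png",np.hstack([crop(a,125,315,125,150,3.2),crop(b,400,140,125,150,3.2)]))
for n,im,boxes in (("scene",a,[(325,130,60,45),(295,190,42,35)]),("side",b,[(245,230,55,48),(308,222,38,35)])):
    g=cv2.cvtColor(im,cv2.COLOR_BGR2GRAY)
    for x,y,w,h in boxes:
        m=(g[y:y+h,x:x+w]>215).astype(np.uint8)
        c=max(cv2.findContours(m,0,2)[0],key=cv2.contourArea)+[x,y]
        M=cv2.moments(c); print(n,cv2.contourArea(c),M['m10']/M['m00'],M['m01']/M['m00'],cv2.boxPoints(cv2.minAreaRect(c)).round(1).tolist())
E
```

```text
scene 354.0 357.19209039548025 152.6497175141243 [[333.6000061035156, 143.39999389648438], [337.79998779296875, 136.3000030517578], [380.29998779296875, 161.8000030517578], [376.1000061035156, 168.89999389648438]]
scene 256.5 316.33983105912927 205.949967511371 [[299.79998779296875, 200.89999389648438], [304.70001220703125, 193.1999969482422], [332.6000061035156, 211.0], [327.79998779296875, 218.6999969482422]]
side 314.0 273.0127388535032 251.6751592356688 [[254.0, 238.0], [259.5, 232.5], [292.0, 265.0], [286.5, 270.5]]
side 145.0 328.067816091954 237.21379310344827 [[315.20001220703125, 229.89999389648438], [319.5, 225.10000610351562], [340.20001220703125, 243.6999969482422], [335.8999938964844, 248.5]]
```

View pics/z1.png

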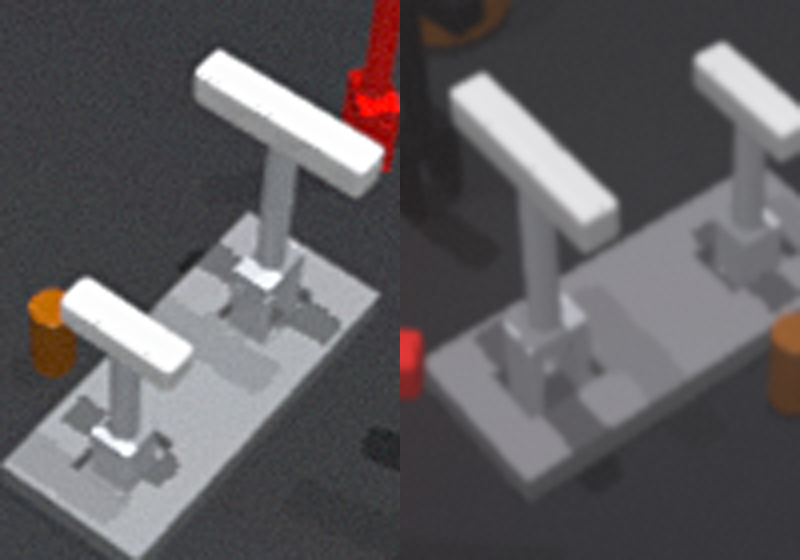

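View pics/z2.png

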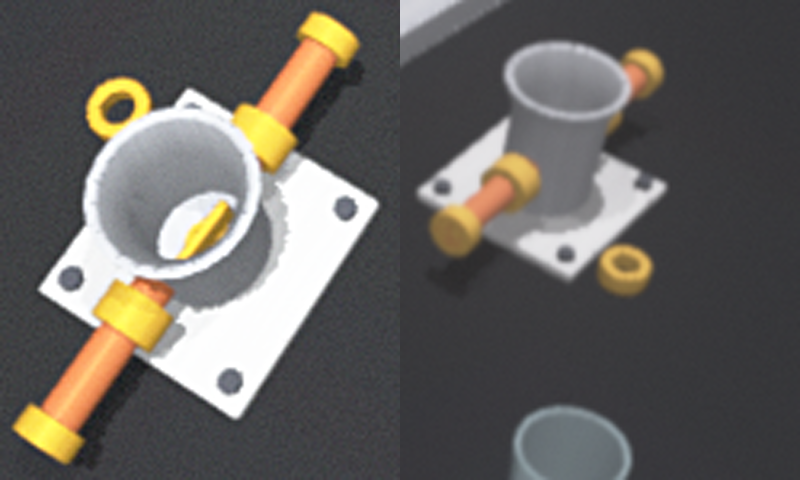

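```bash
cat > h.py <<'E'
import numpy as np,cv2
from rig import sense, grab_frame, camera_model, job
def ray(n,uv,m=None):
    m=m or camera_model(n); d=np.array([(uv[0]-m['cx'])/m['fx'],(uv[1]-m['cy'])/m['fy'],1.])
    if n=='wrist':
        r=np.hypot(d[0],d[1]); d=np.array([np.sin(r)*d[0]/r,np.sin(r)*d[1]/r,np.cos(r)]) if r>0 else d
    P=m['pose']; return P[:3,3],P[:3,:3]@(d/np.linalg.norm(d))
def plane(n,uv,z,m=None):
    o,d=ray(n,uv,m); return o+d*(z-o[2])/d[2]
def tri(*rs):
    A=np.zeros((3,3));b=np.zeros(3)
    for o,d in rs:
        Q=np.eye(3)-np.outer(d,d);A+=Q;b+=Q@o
    p=np.linalg.solve(A,b); return p,[round(float(np.linalg.norm((np.eye(3)-np.outer(d,d))@(p-o))),1) for o,d in rs]
E
python3 - <<'E'
from h import *
np.set_printoptions(precision=1,suppress=True)
print("fork top",tri(ray('scene',(357.25,153)),ray('side',(273.6,252.1))))
print("plug top",tri(ray('scene',(316.3,206)),ray('side',(328.0,237.2))))
print("mouth",tri(ray('scene',(179.4,374.4)),ray('side',(452.5,165))))
S=lambda x,y:(x/4+285,y/4+125)
c=[plane('scene',S(*p),155+4-0) for p in((196,75),(219,50),(383,150),(358,172))]
print(np.array(c)); e=(c[3]+c[2]-c[0]-c[1]); print("handle yaw scene",np.arctan2(e[1],e[0]))
T=lambda x,y:(x/4+240,y/4+215)
c=[plane('side',T(*p),159) for p in((52,95),(87,73),(216,204),(183,222))]
e=(c[3]+c[2]-c[0]-c[1]); print(np.array(c),"side",np.arctan2(e[1],e[0]))
V=lambda x,y:(x/3.2+125,y/3.2+315)
c=np.array([plane('scene',V(*p),8) for p in((40,290),(190,90),(378,205),(237,418))]);print("plate",c,c.mean(0))
e=c[1]+c[2]-c[0]-c[3];print("pipe yaw plate",np.arctan2(e[1],e[0]))
a,b=plane('scene',V(48,433),30),plane('scene',V(330,40),30);print(a,b,(a+b)/2,np.arctan2(*(b-a)[1::-1]))
a,b=plane('scene',V(186,256),32),plane('scene',V(229,206),32);print("bar",a,b,(a+b)/2,np.arctan2(*(b-a)[1::-1]))
E
```

```text
fork top (array([549.5, 207. , 155.6]), [2.1, 2.1])
plug top (array([541.7,  97.3, 119.5]), [1.3, 1.3])
mouth (array([ 539.2, -247. ,   95.7]), [2.0, 2.0])
[[508.3 200.3 159. ]
 [508.5 218.  159. ]
 [595.8 211.4 159. ]
 [593.3 195.2 159. ]]
handle yaw scene -0.06788223946638246
[[588.8 213.4 159. ]
 [589.3 195.7 159. ]
 [502.7 203.5 159. ]
 [504.1 218.3 159. ]] side 3.0682825674602996
plate [[ 487.9 -310.9    8. ]
 [ 478.7 -192.5    8. ]
 [ 596.7 -183.5    8. ]
 [ 606.  -300.6    8. ]] [ 542.3 -246.9    8. ]
pipe yaw plate 1.6496767448315628
[ 545.5 -355.4   30. ] [ 528.4 -134.5   30. ] [ 537.  -244.9   30. ] 1.6479581085840125
bar [ 543.3 -259.7   32. ] [ 544.1 -229.6   32. ] [ 543.7 -244.7   32. ] 1.5462803260599176
```

```bash
cat >> h.py <<'E'
def go(p,yaw):
    s=sense(); y=s['tcp_rot'][2]
    from scipy.spatial.transform import Rotation as R
    d=R.from_euler('xyz',s['tcp_rot']).as_matrix().T@(np.array(p)-s['eef_pos'])/10
    tw=-((yaw-y+np.pi)%(2*np.pi)-np.pi)
    print('clock',round(s['clock'],2),'at',s['eef_pos'].round(1),s['tcp_rot'].round(3),'q',s['qpos'].round(2),'op',round(s['opening'],3),'F',s['contact_force'].round(1),'=> shift cm',d.round(2),'twist',round(tw,3))
E
python3 - <<'E'
from h import *
np.set_printoptions(precision=1,suppress=True)
print("red",tri(ray('scene',(385,109)),ray('side',(214,303))))
print("black",tri(ray('scene',(413,203)),ray('side',(239,205))))
go((549,207,270),-1.64)
E
```

```text
red (array([533.1, 328.9, 150.7]), [1.8, 1.8])
black (array([678.5, 176.2, 148.7]), [1.1, 1.1])
clock 0.15 at [ 144.7 -607.6  194. ] [-3.1  0.  -1.3] q [-1.3  0.3  1.6  0.   1.2 -0. ] op 1.001 F [-0.2 -0.6  0.2] => shift cm [-69.9 -58.2  -7.5] twist 0.303
```

arm_command([
  {"translation": [-3.2, -2.7, -1.5], "twist": 0.1, "gripper": 1},
  {"translation": [-6.4, -5.3, -3], "twist": 0.2, "gripper": 1},
  {"translation": [-9.6, -8, -4.5], "twist": 0.3, "gripper": 1},
  {"translation": [-12.8, -10.6, -6], "twist": 0.3, "gripper": 1},
  {"translation": [-15.9, -13.3, -7.5], "twist": 0.3, "gripper": 1},
], squeeze=60)

```text
clock: 0.57
eef_pos: [232.1, -430.4, 265.2]
tcp_rot: [3.141, 0.002, -1.638]
contact_force: [1.5, -1.3, 0.3]
opening: 0.999
```

```bash
python3 -c "
from h import *
go((549,207,270),-1.64)"
```

```text
clock 0.57 at [ 232.1 -430.4  265.2] [ 3.141e+00  2.000e-03 -1.638e+00] q [-1.08  0.07  1.83  0.    1.24  0.56] op 0.999 F [ 1.5 -1.3  0.3] => shift cm [-65.74 -27.32  -0.38] twist 0.002
```

arm_command([
  {"translation": [-3.8, -1.6, 0], "twist": 0, "gripper": 1},
  {"translation": [-7.6, -3.2, 0], "twist": 0, "gripper": 1},
  {"translation": [-11.4, -4.8, 0], "twist": 0, "gripper": 1},
  {"translation": [-15.2, -6.4, 0], "twist": 0, "gripper": 1},
  {"translation": [-19, -8, -0.2], "twist": 0, "gripper": 1},
])

```text
clock: 0.98
eef_pos: [324.8, -244.2, 267.3]
tcp_rot: [3.141, 0.002, -1.639]
contact_force: [1.0, -0.1, -0.6]
opening: 1.001
```

arm_command([
  {"translation": [-3.8, -1.6, 0], "twist": 0, "gripper": 1},
  {"translation": [-7.6, -3.2, 0], "twist": 0, "gripper": 1},
  {"translation": [-11.4, -4.8, 0], "twist": 0, "gripper": 1},
  {"translation": [-15.2, -6.4, 0], "twist": 0, "gripper": 1},
  {"translation": [-19, -8, -0.2], "twist": 0, "gripper": 1},
])

```text
clock: 1.4
eef_pos: [417.6, -58.0, 269.5]
tcp_rot: [3.141, 0.002, -1.639]
contact_force: [0.8, -0.5, -0.1]
opening: 0.997
```

arm_command([
  {"translation": [-3.8, -1.6, 0], "twist": 0, "gripper": 1},
  {"translation": [-7.6, -3.2, 0], "twist": 0, "gripper": 1},
  {"translation": [-11.4, -4.8, 0], "twist": 0, "gripper": 1},
  {"translation": [-15.2, -6.4, 0], "twist": 0, "gripper": 1},
  {"translation": [-19, -8, -0.2], "twist": 0, "gripper": 1},
])

```text
clock: 1.82
eef_pos: [510.5, 128.3, 271.3]
tcp_rot: [3.14, 0.001, -1.638]
contact_force: [0.4, -0.7, 0.8]
opening: 1.001
```

```bash
python3 -c "
from h import *
go((549,207,270),-1.64)"
```

```text
clock 1.82 at [510.5 128.3 271.3] [ 3.140e+00  1.000e-03 -1.638e+00] q [0.24 0.13 1.75 0.   1.26 1.88] op 1.001 F [ 0.4 -0.7  0.8] => shift cm [-8.11 -3.31  0.14] twist 0.002
```

arm_command([
  {"translation": [-3.2, -1.3, 0], "twist": 0, "gripper": 1},
  {"translation": [-6.4, -2.6, 0], "twist": 0, "gripper": 1},
  {"translation": [-8.1, -3.3, 0], "twist": 0, "gripper": 1},
  {"translation": [-8.1, -3.3, 0], "twist": 0, "gripper": 1},
  {"translation": [-8.1, -3.3, 0], "twist": 0, "gripper": 1},
])

```text
clock: 2.23
eef_pos: [548.6, 207.5, 270.7]
tcp_rot: [3.139, 0.001, -1.637]
contact_force: [-0.4, -0.0, -1.0]
opening: 0.997
```

```bash
python3 -c "
from h import *
go((549,207,270),-1.64)
m=camera_model('wrist')
im=grab_frame('wrist'); cv2.imwrite('pics/w1.png',im)
import pickle;pickle.dump(m,open('w1.pkl','wb'))"
```

```text
clock 2.23 at [548.6 207.5 270.7] [ 3.139e+00  1.000e-03 -1.637e+00] q [0.36 0.23 1.63 0.   1.28 1.99] op 0.997 F [-0.4 -0.  -1. ] => shift cm [ 0.05 -0.04  0.07] twist 0.003
```

View pics/w1.png

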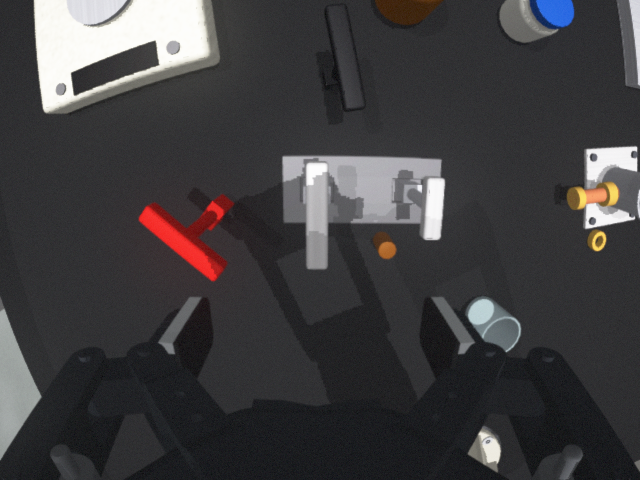

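The wrist view shows the long key's handle running from (317,163) to (317,270), the rack behind it, and the red look-alike at (185,240), well clear of the fingers. I'll compute the handle's position from this view plus the others.

```bash
python3 - <<'E'
from h import *
import pickle
np.set_printoptions(precision=1,suppress=True)
m=pickle.load(open('w1.pkl','rb'));im=cv2.imread('pics/w1.png');g=cv2.cvtColor(im,6)
x,y=290,150;sub=g[y:y+130,x:x+60]; k=(sub>185).astype(np.uint8)
c=max(cv2.findContours(k,0,2)[0],key=cv2.contourArea)+[x,y]
bp=cv2.boxPoints(cv2.minAreaRect(c));print(bp)
P=np.array([plane('wrist',p,157,m) for p in bp]);print(P,P.mean(0))
mid=bp.mean(0)
print(tri(ray('wrist',mid,m),ray('scene',(357.25,153)),ray('side',(273.6,252.1))))
cv2.imwrite('pics/w1z.png',cv2.resize(im[140:290,270:460],None,fx=4,fy=4))
E
```

```text
[[306. 163.]
 [327. 163.]
 [327. 229.]
 [306. 229.]]
[[596.7 211.9 157. ]
 [595.6 195.4 157. ]
 [541.7 198.6 157. ]
 [542.8 215.7 157. ]] [569.2 205.4 157. ]
(array([557.3, 205.3, 152.1]), [11.3, 7.9, 6.3])
```

View pics/w1z.png

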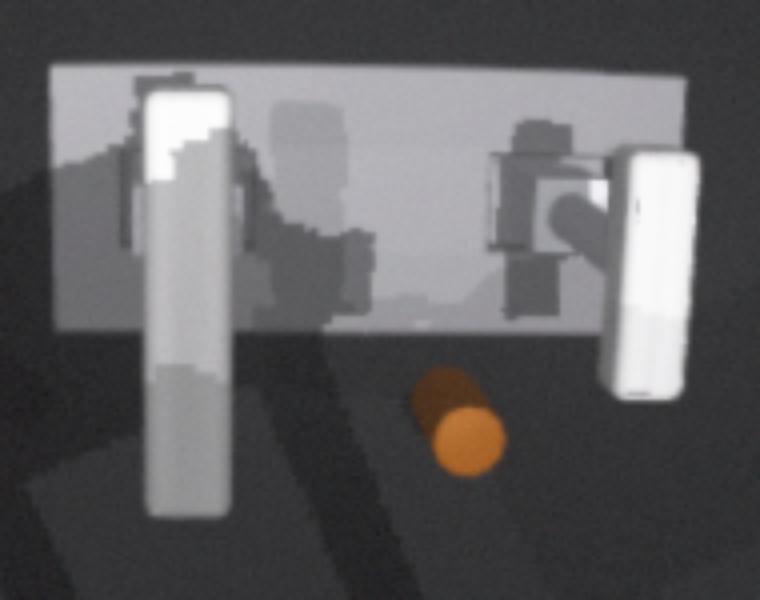

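```bash
python3 - <<'E'
from h import *
import pickle
np.set_printoptions(precision=2,suppress=True)
m=pickle.load(open('w1.pkl','rb'))
bp=np.array([(306.2,162.5),(327.8,162.5),(327.8,269.3),(306.2,269.3)])
P=np.array([plane('wrist',p,157.5,m) for p in bp]);print(P,P.mean(0))
e=P[0]+P[1]-P[2]-P[3];print(np.arctan2(e[1],e[0]),np.hypot(*e[:2])/2)
w=ray('wrist',m=m,uv=(317,214))
# end midpoints triangulated with scene and side
S=lambda x,y:(x/4+285,y/4+125);T=lambda x,y:(x/4+240,y/4+215)
print(tri(ray('wrist',(317,162.5),m),ray('scene',S(370.5,161)),ray('side',T(69.5,84))))
print(tri(ray('wrist',(317,269.3),m),ray('scene',S(207.5,62.5)),ray('side',T(199.5,213))))
go((549,207,130),-1.64)
E
```

```text
[[597.16 211.69 157.5 ]
 [596.05 194.72 157.5 ]
 [506.48 199.89 157.5 ]
 [507.68 218.16 157.5 ]] [551.84 206.11 157.5 ]
-0.06491956479889233 89.70904544803378
(array([594.25, 203.44, 155.94]), [2.2, 1.8, 2.3])
(array([506.53, 209.69, 156.33]), [0.6, 1.5, 1.2])
clock 2.28 at [548.3 206.6 270.9] [ 3.14  0.   -1.64] q [0.36 0.23 1.63 0.   1.28 1.99] op 1.001 F [ 0.8  0.  -0.3] => shift cm [-0.03 -0.1  14.09] twist 0.003
```

arm_command([
  {"translation": [0, -0.2, 3.5], "twist": 0, "gripper": 1},
  {"translation": [0, -0.2, 7], "twist": 0, "gripper": 1},
  {"translation": [0, -0.2, 10.5], "twist": 0, "gripper": 1},
  {"translation": [0, -0.2, 13], "twist": 0, "gripper": 1},
  {"translation": [0, -0.2, 14.1], "twist": 0, "gripper": 0.6},
], squeeze=60)

```text
clock: 2.7
eef_pos: [547.3, 204.3, 126.6]
tcp_rot: [3.135, -0.002, -1.639]
contact_force: [-0.3, 0.1, -0.9]
opening: 0.885
```

```bash
python3 -c "
from h import *
go((550.5,206.5,129.5),-1.638)"
```

```text
clock 2.7 at [547.3 204.3 126.6] [ 3.135e+00 -2.000e-03 -1.639e+00] q [0.35 0.37 1.78 0.   1.   1.99] op 0.885 F [-0.3  0.1 -0.9] => shift cm [-0.24 -0.3  -0.3 ] twist -0.001
```

arm_command([
  {"translation": [-0.2, -0.3, -0.3], "twist": 0, "gripper": 0.6},
  {"translation": [-0.2, -0.3, -0.3], "twist": 0, "gripper": 0.5},
  {"translation": [-0.2, -0.3, -0.3], "twist": 0, "gripper": 0.3},
  {"translation": [-0.2, -0.3, -0.3], "twist": 0, "gripper": 0},
  {"translation": [-0.2, -0.3, -0.3], "twist": 0, "gripper": 0},
])

```text
clock: 3.12
eef_pos: [551.4, 206.4, 131.2]
tcp_rot: [3.137, -0.001, -1.639]
contact_force: [-0.5, -0.1, 0.3]
opening: 0.147
```

arm_command([
  {"translation": [0, 0, 0], "twist": 0, "gripper": 0},
  {"translation": [0, 0, 0], "twist": 0, "gripper": 0},
  {"translation": [0, 0, 0], "twist": 0, "gripper": 0},
  {"translation": [0, 0, 0], "twist": 0, "gripper": 0},
  {"translation": [0, 0, 0], "twist": 0, "gripper": 0},
])

```text
clock: 3.53
eef_pos: [551.4, 206.4, 131.2]
tcp_rot: [3.137, -0.001, -1.639]
contact_force: [0.4, 0.4, -0.9]
opening: 0.001
```

```bash
python3 -c "
from h import *
go((550.5,206.5,270),-1.64)
cv2.imwrite('pics/w2.png',grab_frame('wrist'));cv2.imwrite('pics/s2.png',grab_frame('side'))"
```

```text
clock 3.53 at [551.4 206.4 131.2] [ 3.137e+00 -1.000e-03 -1.639e+00] q [0.35 0.37 1.77 0.   1.01 1.99] op 0.001 F [ 0.4  0.4 -0.9] => shift cm [ 1.000e-02  1.600e-01 -1.388e+01] twist 0.001
```

View pics/w2.png

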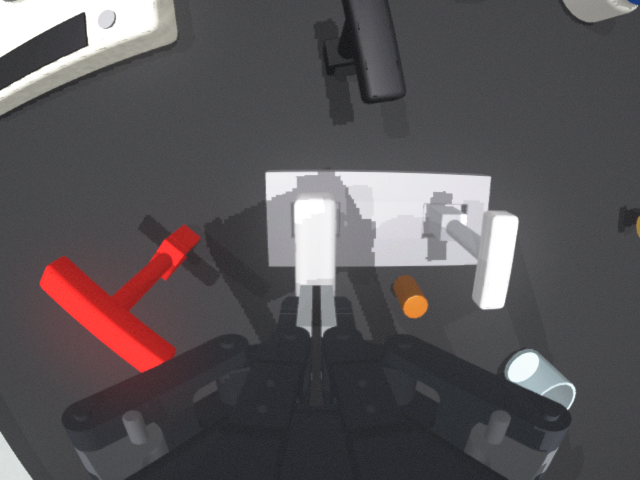

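View pics/s2.png

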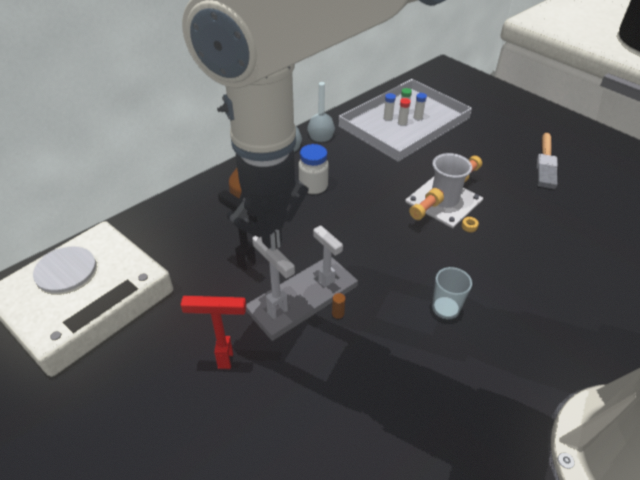

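```bash
python3 - <<'E'
from h import *
def proj(n,p):
    m=camera_model(n);q=np.linalg.inv(m['pose'])@np.r_[p,1]
    if n=='wrist':
        r=np.hypot(q[0],q[1]);t=np.arctan2(r,q[2]);return m['cx']+m['fx']*t*q[0]/r,m['cy']+m['fy']*t*q[1]/r
    return m['cx']+m['fx']*q[0]/q[2],m['cy']+m['fy']*q[1]/q[2]
p=sense()['eef_pos']
for n in('wrist','side','scene'): print(n,proj(n,p),proj(n,p+[0,0,19]))
im=grab_frame('scene');cv2.imwrite('pics/sc2.png',im)
b=cv2.imread('pics/s2.png')
cv2.imwrite('pics/z3.png',np.hstack([cv2.resize(im[90:240,290:430],None,fx=2.8,fy=2.8),cv2.resize(b[180:330,210:350],None,fx=2.8,fy=2.8)]))
E
```

```text
wrist (np.float64(315.18621374510866), np.float64(274.7389759006688)) (np.float64(315.1377355445551), np.float64(289.95507311096935))
side (np.float64(272.67916576454763), np.float64(261.70549751925705)) (np.float64(272.03512586129335), np.float64(253.41156237739506))
scene (np.float64(355.6395009572841), np.float64(163.18401934716303)) (np.float64(356.51183691095633), np.float64(156.06203183167676))
```

View pics/z3.png

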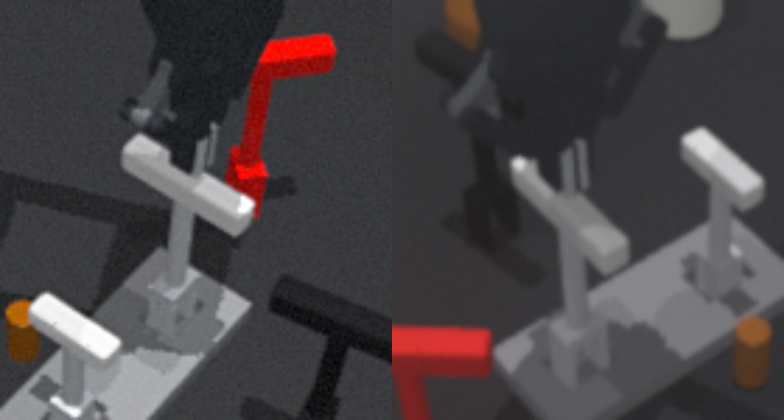

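```bash
python3 - <<'E'
from h import *
im=cv2.imread('pics/sc2.png');b=cv2.imread('pics/s2.png');w=cv2.imread('pics/w2.png')
f=lambda i,x,y:cv2.resize(i[y:y+75,x:x+50],None,fx=8,fy=8,interpolation=cv2.INTER_CUBIC)
cv2.imwrite('pics/z4.png',cv2.convertScaleAbs(np.hstack([f(im,332,115),f(b,247,210)]),alpha=1.6,beta=10))
cv2.imwrite('pics/z5.png',cv2.convertScaleAbs(cv2.resize(w[180:400,220:420],None,fx=2.7,fy=2.7),alpha=1.5,beta=10))
print(tri(ray('scene',(361,151.5)),ray('side',(275,249.6))))
go((0,0,0),0)
E
```

```text
(array([552.17418841, 206.75163178, 160.24908944]), [6.0, 6.0])
clock 3.68 at [551.4 206.4 131.1] [ 3.137e+00 -1.000e-03 -1.639e+00] q [0.35 0.37 1.77 0.   1.01 1.99] op 0.002 F [0.5 0.2 0.6] => shift cm [24.33 53.54 13.39] twist -1.639
```

View pics/z4.png

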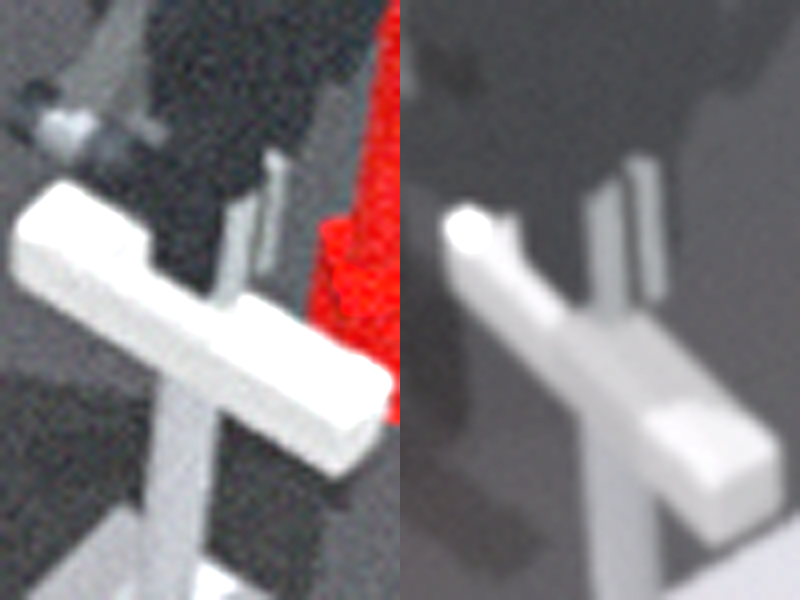

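View pics/z5.png

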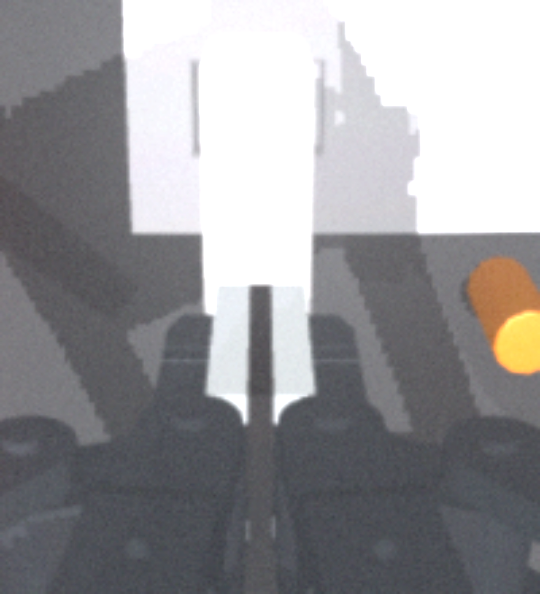

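The fingers shut fully (opening 0.00), and both views show the pads passing into the handle with no force. So nothing is gripped. I'll reopen, then close again slowly and check the opening at each step before trying anything else.

arm_command([
  {"translation": [0, 0, 0], "twist": 0, "gripper": 0.6},
  {"translation": [0, 0, 0], "twist": 0, "gripper": 0.6},
  {"translation": [0, 0, 0], "twist": 0, "gripper": 0.6},
  {"translation": [0, 0, 0], "twist": 0, "gripper": 0.6},
  {"translation": [0, 0, 0], "twist": 0, "gripper": 0.6},
])

```text
clock: 4.1
eef_pos: [551.4, 206.4, 131.1]
tcp_rot: [3.137, -0.001, -1.639]
contact_force: [-0.2, 0.3, 0.2]
opening: 0.598
```

```bash
python3 - <<'E'
from h import *
go((551,206.5,131),-1.638)
a=grab_frame('side');b=grab_frame('wrist');cv2.imwrite('pics/s3.png',a)
cv2.imwrite('pics/z6.png',np.hstack([cv2.resize(a[180:330,210:350],None,fx=2.8,fy=2.8),cv2.resize(b[150:350,220:406],None,fx=2.1,fy=2.1)]))
E
```

```text
clock 4.1 at [551.4 206.4 131.1] [ 3.137e+00 -1.000e-03 -1.639e+00] q [0.35 0.37 1.77 0.   1.01 1.99] op 0.598 F [-0.2  0.3  0.2] => shift cm [-0.01  0.04  0.01] twist -0.001
```

View pics/z6.png

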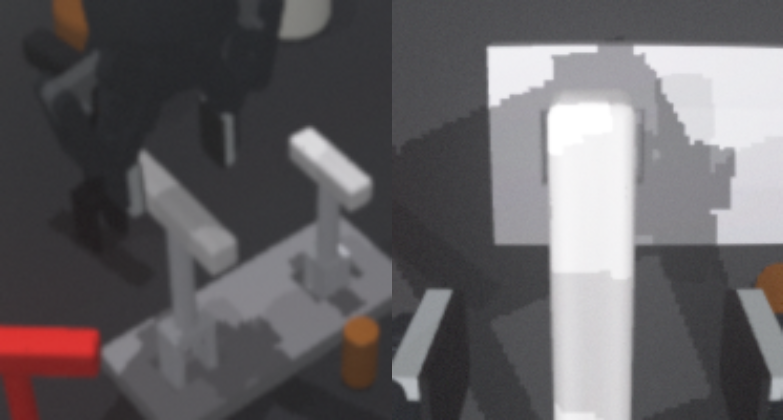

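```bash
python3 - <<'E'
from h import *
def proj(n,p):
    m=camera_model(n);q=np.linalg.inv(m['pose'])@np.r_[p,1]
    if n=='wrist':
        r=np.hypot(q[0],q[1]);t=np.arctan2(r,q[2]);return np.array([m['cx']+m['fx']*t*q[0]/r,m['cy']+m['fy']*t*q[1]/r]).round(1)
    return np.array([m['cx']+m['fx']*q[0]/q[2],m['cy']+m['fy']*q[1]/q[2]]).round(1)
for dy in(26,-26):
  for z in(137,160,180): 
    print(dy,z,'side',proj('side',(551,206.5+dy,z)),'wrist',proj('wrist',(551,206.5+dy,z)))
a=cv2.imread('pics/s3.png');cv2.imwrite('pics/z7.png',cv2.convertScaleAbs(cv2.resize(a[200:290,230:330],None,fx=7,fy=6.5,interpolation=2),alpha=1.7,beta=15))
E
```

```text
26 137 side [259.4 267.7] wrist [264.5 282.7]
26 160 side [258.4 257.5] wrist [258.1 302.8]
26 180 side [257.4 248.3] wrist [251.3 324.6]
-26 137 side [285.3 251.2] wrist [365.9 276.4]
-26 160 side [284.8 241. ] wrist [372.2 295.9]
-26 180 side [284.3 231.8] wrist [379.  317.1]
```

View pics/z7.png

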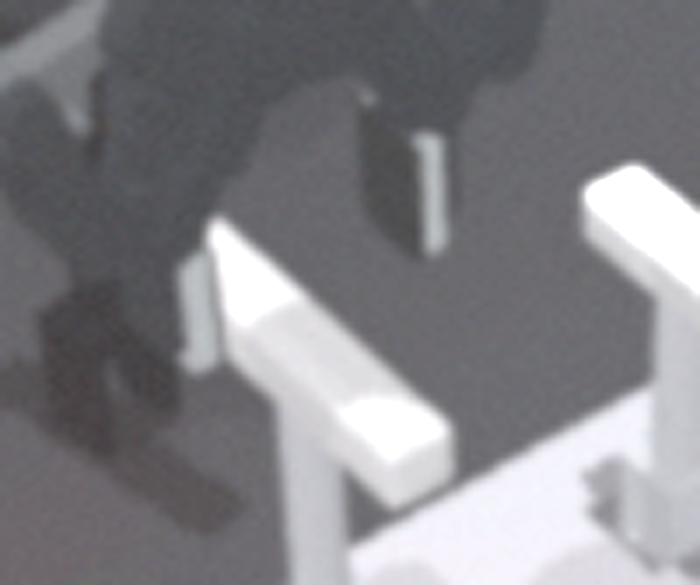

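Measured against these views, the fingertips are actually at about z≈160, just above the handle top. That's roughly 28 mm higher than the reported TCP (131) implies, so the fingers closed above the handle and not through it. I'll check that offset by triangulating the tips.

```bash
python3 - <<'E'
from h import *
np.set_printoptions(precision=1,suppress=True)
w=camera_model('wrist');c=grab_frame('scene');d=grab_frame('wrist')
cv2.imwrite('pics/z8.png',np.hstack([cv2.convertScaleAbs(cv2.resize(c[110:190,320:400],None,fx=5,fy=5,interpolation=2),alpha=1.7,beta=15),cv2.convertScaleAbs(cv2.resize(d[230:390,220:420],None,fx=2,fy=2.5,interpolation=2),alpha=1.7,beta=15)]))
go((0,0,0),0)
E
```

```text
clock 4.3 at [551.4 206.4 131.1] [ 3.1 -0.  -1.6] q [0.3 0.4 1.8 0.  1.  2. ] op 0.599 F [-1.2 -0.2  0.1] => shift cm [24.3 53.5 13.4] twist -1.639
```

View pics/z8.png

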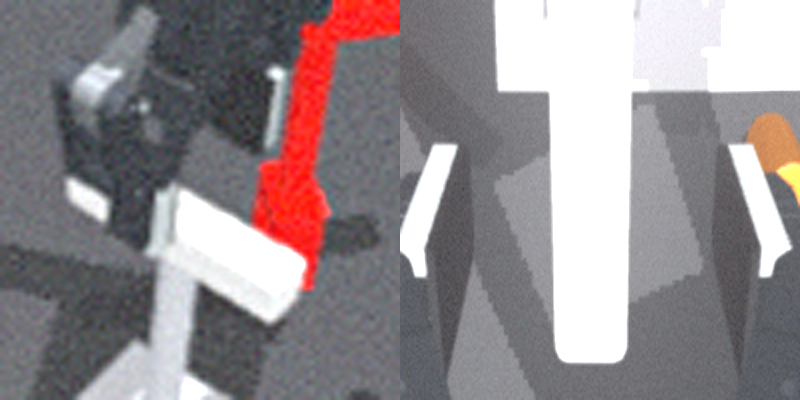

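```bash
python3 - <<'E'
from h import *
np.set_printoptions(precision=1,suppress=True)
print('-y finger +x edge tip',tri(ray('scene',(352.5,160)),ray('wrist',(387.5,288))))
print('-y x=562 plane z from wrist, z values')
for n,uv,x in(('wrist',(387.5,288),562),('scene',(352.5,160),562),('side',(292.1,238.8),540),('side',(258.6,257),540),('wrist',(237,288),562)):
    o,d=ray(n,uv);print(n,o+d*(x-o[0])/d[0])
E
```

```text
-y finger +x edge tip (array([560.8, 176.2, 175. ]), [0.5, 0.5])
-y x=562 plane z from wrist, z values
wrist [562.  176.4 176.2]
scene [562.  173.  179.5]
side [540.  174.7 169.1]
side [540.  239.3 174.9]
wrist [562.  239.4 167. ]
```

Triangulation puts the tips at z≈172 at 0.6 opening (about 160 shut), with the TCP reported at 131. The tips therefore sit about 30 mm further back than the text says. I'll go 3 cm lower and close.

arm_command([
  {"translation": [0, 0, 0.8], "twist": 0, "gripper": 0.6},
  {"translation": [0, 0, 1.6], "twist": 0, "gripper": 0.6},
  {"translation": [0, 0, 2.4], "twist": 0, "gripper": 0.6},
  {"translation": [0, 0, 3], "twist": 0, "gripper": 0.6},
  {"translation": [0, 0, 3], "twist": 0, "gripper": 0.6},
])

```text
clock: 4.72
eef_pos: [550.0, 205.9, 99.0]
tcp_rot: [3.134, -0.002, -1.639]
contact_force: [-0.9, 0.1, -1.0]
opening: 0.599
```

arm_command([
  {"translation": [0, 0, 0], "twist": 0, "gripper": 0.4},
  {"translation": [0, 0, 0], "twist": 0, "gripper": 0.3},
  {"translation": [0, 0, 0], "twist": 0, "gripper": 0.1},
  {"translation": [0, 0, 0], "twist": 0, "gripper": 0},
  {"translation": [0, 0, 0], "twist": 0, "gripper": 0},
])

```text
clock: 5.13
eef_pos: [550.1, 206.0, 99.2]
tcp_rot: [3.134, -0.002, -1.639]
contact_force: [0.8, 0.8, -0.6]
opening: 0.196
```

```bash
python3 - <<'E'
from h import *
go((551,206.5,300),-1.638)
a=grab_frame('side')
cv2.imwrite('pics/z9.png',cv2.convertScaleAbs(cv2.resize(a[180:330,210:350],None,fx=4,fy=4,interpolation=2),alpha=1.7,beta=15))
E
```

```text
clock 5.13 at [550.1 206.   99.2] [ 3.134e+00 -2.000e-03 -1.639e+00] q [0.35 0.41 1.79 0.   0.95 1.99] op 0.196 F [ 0.8  0.8 -0.6] => shift cm [-2.000e-02  6.000e-02 -2.008e+01] twist -0.001
```

View pics/z9.png

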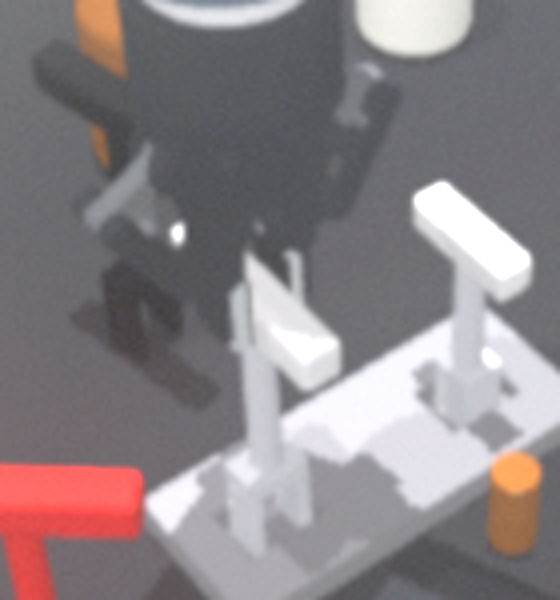

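Opening is 0.196 (≈17 mm), and the side view shows the handle between the pads. Lifting now.

arm_command([
  {"translation": [0, 0, 0], "twist": 0, "gripper": 0},
  {"translation": [0, 0, -1], "twist": 0, "gripper": 0},
  {"translation": [0, 0, -2.5], "twist": 0, "gripper": 0},
  {"translation": [0, 0, -4.5], "twist": 0, "gripper": 0},
  {"translation": [0, 0, -6], "twist": 0, "gripper": 0},
], squeeze=80)

```text
clock: 5.6
eef_pos: [550.5, 206.0, 160.8]
tcp_rot: [3.134, -0.002, -1.639]
contact_force: [0.7, -0.1, -4.7]
opening: 0.195
```

arm_command([
  {"translation": [0, 0, -2], "twist": 0, "gripper": 0},
  {"translation": [0, 0, -4], "twist": 0, "gripper": 0},
  {"translation": [0, 0, -6], "twist": 0, "gripper": 0},
  {"translation": [0, 0, -8], "twist": 0, "gripper": 0},
  {"translation": [0, 0, -9.5], "twist": 0, "gripper": 0},
])

```text
clock: 6.02
eef_pos: [551.3, 206.1, 258.1]
tcp_rot: [3.135, -0.002, -1.639]
contact_force: [0.7, 0.1, -4.5]
opening: 0.193
```

```bash
python3 - <<'E'
from h import *
go((541,-247,260),-0.05)
cv2.imwrite('pics/sc4.png',grab_frame('scene'));cv2.imwrite('pics/s4.png',grab_frame('side'))
E
```

```text
clock 6.02 at [551.3 206.1 258.1] [ 3.135e+00 -2.000e-03 -1.639e+00] q [0.35 0.25 1.64 0.   1.26 1.99] op 0.193 F [ 0.7  0.1 -4.5] => shift cm [45.28 -2.06 -0.13] twist -1.589
```

View pics/sc4.png

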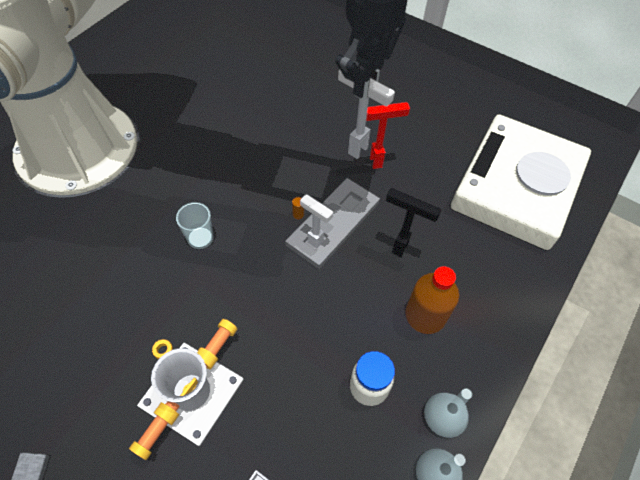

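View pics/s4.png

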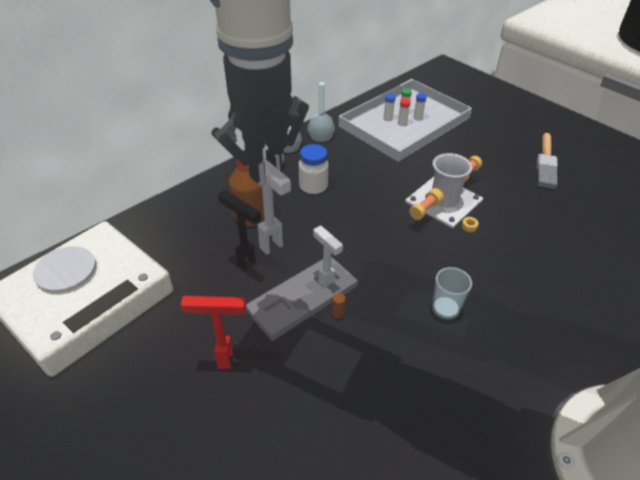

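The key is lifted clear in both views (foot at scene (358,150)), and the short key hasn't moved. Next is the transport to the valve, turning on the way.

arm_command([
  {"translation": [3, -0.1, 0], "twist": -0.1, "gripper": 0},
  {"translation": [6, -0.3, 0], "twist": -0.2, "gripper": 0},
  {"translation": [9, -0.4, 0], "twist": -0.3, "gripper": 0},
  {"translation": [12, -0.6, 0], "twist": -0.4, "gripper": 0},
  {"translation": [15, -0.7, 0], "twist": -0.5, "gripper": 0},
])

```text
clock: 6.53
eef_pos: [548.3, 55.1, 257.8]
tcp_rot: [3.137, 0.002, -1.134]
contact_force: [0.6, -0.4, -3.5]
opening: 0.195
```

```bash
python3 -c "
from h import *
go((541,-246.5,260),-0.07)"
```

```text
clock 6.53 at [548.3  55.1 257.8] [ 3.137e+00  2.000e-03 -1.134e+00] q [0.1  0.18 1.72 0.   1.25 1.23] op 0.195 F [ 0.6 -0.4 -3.5] => shift cm [27.01 13.43 -0.21] twist -1.064
```

arm_command([
  {"translation": [2.7, 1.3, 0], "twist": -0.1, "gripper": 0},
  {"translation": [5.4, 2.7, 0], "twist": -0.2, "gripper": 0},
  {"translation": [8.1, 4, 0], "twist": -0.3, "gripper": 0},
  {"translation": [10.8, 5.4, 0], "twist": -0.4, "gripper": 0},
  {"translation": [13.5, 6.7, 0], "twist": -0.5, "gripper": 0},
])

```text
clock: 6.95
eef_pos: [543.5, -97.0, 256.7]
tcp_rot: [3.138, 0.005, -0.629]
contact_force: [0.2, 0.0, -4.0]
opening: 0.192
```

```bash
python3 -c "
from h import *
go((541,-246.5,260),-0.07)"
```

```text
clock 6.95 at [543.5 -97.  256.7] [ 3.138  0.005 -0.629] q [-0.18  0.19  1.71 -0.    1.25  0.45] op 0.192 F [ 0.2  0.  -4. ] => shift cm [ 8.59 12.24 -0.33] twist -0.559
```

arm_command([
  {"translation": [1.9, 2.7, 0], "twist": -0.12, "gripper": 0},
  {"translation": [3.9, 5.4, -0.1], "twist": -0.24, "gripper": 0},
  {"translation": [5.8, 8.2, -0.2], "twist": -0.36, "gripper": 0},
  {"translation": [7.5, 10.7, -0.3], "twist": -0.48, "gripper": 0},
  {"translation": [8.6, 12.2, -0.3], "twist": -0.56, "gripper": 0},
])

```text
clock: 7.37
eef_pos: [540.2, -249.0, 258.6]
tcp_rot: [3.141, 0.008, -0.064]
contact_force: [0.2, 0.1, -2.1]
opening: 0.192
```

arm_command([
  {"translation": [0, 0, 0], "twist": 0, "gripper": 0},
  {"translation": [0, 0, 0], "twist": 0, "gripper": 0},
  {"translation": [0, 0, 0], "twist": 0, "gripper": 0},
  {"translation": [0, 0, 0], "twist": 0, "gripper": 0},
  {"translation": [0, 0, 0], "twist": 0, "gripper": 0},
])

```text
clock: 7.78
eef_pos: [540.2, -247.8, 258.4]
tcp_rot: [3.141, 0.008, -0.063]
contact_force: [1.0, -0.0, -4.1]
opening: 0.192
```

```bash
python3 - <<'E'
from h import *
import pickle
go((541,-246.5,260),-0.07)
pickle.dump(camera_model('wrist'),open('w5.pkl','wb'))
a=grab_frame('wrist');cv2.imwrite('pics/w5.png',a)
b=grab_frame('scene');c=grab_frame('side');cv2.imwrite('pics/sc5.png',b);cv2.imwrite('pics/s5.png',c)
cv2.imwrite('pics/z10.png',np.hstack([cv2.resize(b[270:470,110:260],None,fx=2.6,fy=2.6),cv2.resize(c[60:260,380:530],None,fx=2.6,fy=2.6)]))
E
```

```text
clock 7.78 at [ 540.2 -247.8  258.4] [ 3.141  0.008 -0.063] q [-0.43  0.26  1.62 -0.    1.27 -0.37] op 0.192 F [ 1.  -0.  -4.1] => shift cm [ 0.07 -0.14 -0.16] twist 0.007
```

View pics/w5.png

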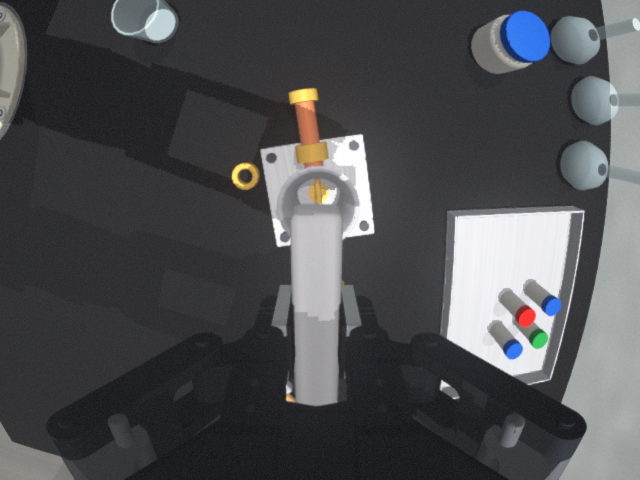

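View pics/z10.png

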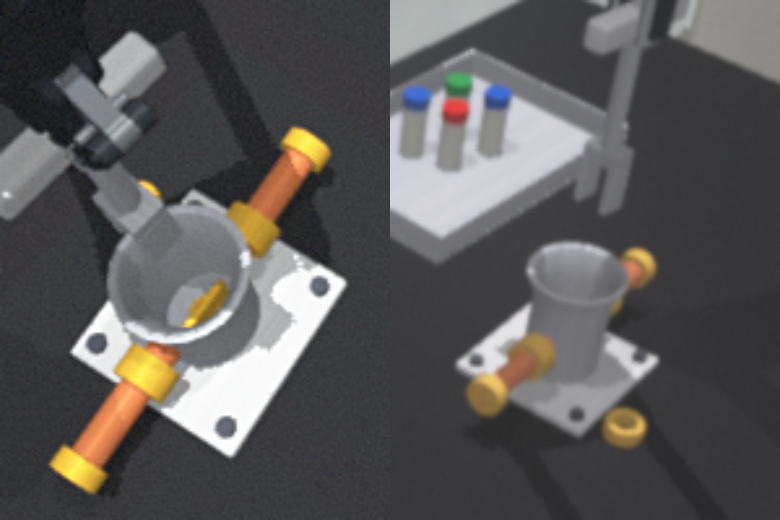

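```bash
python3 - <<'E'
from h import *
import pickle
np.set_printoptions(precision=1,suppress=True)
m=pickle.load(open('w5.pkl','rb'))
P=np.array([plane('wrist',p,8,m) for p in((261,152),(362,135),(374,235),(277,246))]);print(P,P.mean(0))
b=cv2.imread('pics/sc5.png');c=cv2.imread('pics/s5.png')
cv2.imwrite('pics/z11.png',cv2.convertScaleAbs(np.hstack([cv2.resize(b[325:405,130:210],None,fx=5,fy=7,interpolation=2),cv2.resize(c[80:160,430:510],None,fx=5,fy=7,interpolation=2)]),alpha=1.5,beta=10))
E
```

```text
[[ 479.4 -196.7    8. ]
 [ 597.  -184.5    8. ]
 [ 607.1 -305.     8. ]
 [ 488.2 -311.8    8. ]] [ 542.9 -249.5    8. ]
```

View pics/z11.png

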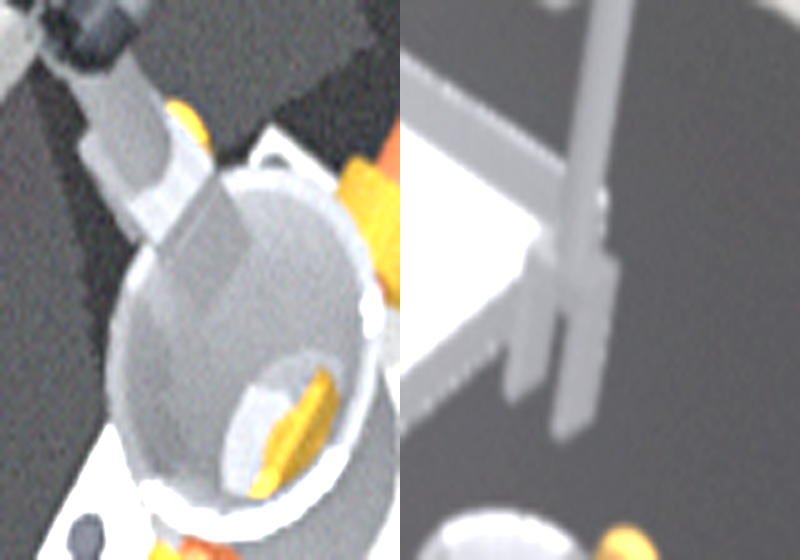

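```bash
python3 - <<'E'
from h import *
np.set_printoptions(precision=1,suppress=True)
def proj(n,p):
    m=camera_model(n);q=np.linalg.inv(m['pose'])@np.r_[p,1]
    return np.array([m['cx']+m['fx']*q[0]/q[2],m['cy']+m['fy']*q[1]/q[2]])
print('+x prong',tri(ray('scene',(175.6,365.1)),ray('side',(454.2,135.1))))
for z in(163,200,290): print(z,proj('side',(540,-247.5,z)),proj('scene',(540,-247.5,z)))
print(plane('side',(460.2,138.6),163), plane('side',(460.2,138.6),160))
# shaft tilt from side
print('shaft side slope',(472-466.8)/(80-115.7))
for z in (163,200,240,290): print(proj('side',(541,-247,z)))
go((0,0,0),0)
E
```

```text
+x prong (array([ 551.1, -247.6,  161.2]), [2.2, 2.2])
163 [457.8 136.9] [167.5 360. ]
200 [461.7 120.3] [160.8 350.6]
290 [471.9  76.3] [141.6 323.5]
[ 533.4 -246.2  163. ] [ 535.6 -250.2  160. ]
shaft side slope -0.1456582633053218
[457.2 136.7]
[461.1 120.2]
[465.4 101.4]
[471.3  76.2]
clock 7.93 at [ 540.4 -248.3  258.7] [ 3.1  0.  -0.1] q [-0.4  0.3  1.6 -0.   1.3 -0.4] op 0.19 F [-0.8  0.4 -3.6] => shift cm [-55.3 -21.4  26.3] twist -0.063
```

The foot triangulates to about (535.5,−247.5), with the tube axis at about (541,−247.5). I'll shift +4 mm in x and start the descent.

arm_command([
  {"translation": [0.4, -0.1, 0], "twist": 0, "gripper": 0},
  {"translation": [0.4, -0.1, 2], "twist": 0, "gripper": 0},
  {"translation": [0.4, -0.1, 4.5], "twist": 0, "gripper": 0},
  {"translation": [0.4, -0.1, 7], "twist": 0, "gripper": 0},
  {"translation": [0.4, -0.1, 8], "twist": 0, "gripper": 0},
])

```text
clock: 8.35
eef_pos: [542.4, -246.4, 175.5]
tcp_rot: [-3.141, 0.012, -0.063]
contact_force: [-1.3, 0.4, -4.2]
opening: 0.198
```

```bash
python3 - <<'E'
from h import *
go((544,-248,107),-0.07)
b=grab_frame('scene');c=grab_frame('side')
cv2.imwrite('pics/z12.png',cv2.convertScaleAbs(np.hstack([cv2.resize(b[300:420,120:220],None,fx=4,fy=4,interpolation=2),cv2.resize(c[90:210,400:500],None,fx=4,fy=4,interpolation=2)]),alpha=1.5,beta=10))
E
```

```text
clock 8.35 at [ 542.4 -246.4  175.5] [-3.141  0.012 -0.063] q [-0.43  0.33  1.71 -0.    1.11 -0.36] op 0.198 F [-1.3  0.4 -4.2] => shift cm [0.25 0.15 6.85] twist 0.007
```

View pics/z12.png

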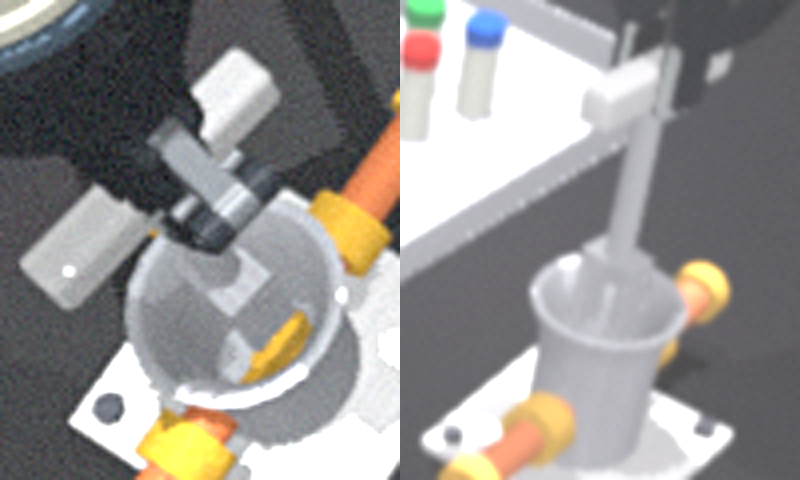

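The fork is inside the mouth in both views, roughly centred. Lowering on.

arm_command([
  {"translation": [0.2, 0.1, 0.8], "twist": 0, "gripper": 0},
  {"translation": [0.2, 0.1, 1.6], "twist": 0, "gripper": 0},
  {"translation": [0.2, 0.1, 2.4], "twist": 0, "gripper": 0},
  {"translation": [0.2, 0.1, 3.2], "twist": 0, "gripper": 0},
  {"translation": [0.2, 0.1, 4], "twist": 0, "gripper": 0},
])

```text
clock: 8.87
eef_pos: [544.3, -247.8, 136.3]
tcp_rot: [-3.141, 0.011, -0.063]
contact_force: [-0.6, -0.3, -2.7]
opening: 0.194
```

arm_command([
  {"translation": [0, 0, 0.5], "twist": 0, "gripper": 0},
  {"translation": [0, 0, 1], "twist": 0, "gripper": 0},
  {"translation": [0, 0, 1.4], "twist": 0, "gripper": 0},
  {"translation": [0, 0, 1.8], "twist": 0, "gripper": 0},
  {"translation": [0, 0, 2.1], "twist": 0, "gripper": 0},
])

```text
clock: 9.28
eef_pos: [544.1, -247.8, 115.0]
tcp_rot: [-3.141, 0.011, -0.063]
contact_force: [-0.1, 0.6, -2.6]
opening: 0.193
```

```bash
python3 - <<'E'
from h import *
go((544,-248,107),-0.07)
E
```

```text
clock 9.28 at [ 544.1 -247.8  115. ] [-3.141  0.011 -0.063] q [-0.43  0.4   1.75 -0.    0.99 -0.36] op 0.193 F [-0.1  0.6 -2.6] => shift cm [0.   0.02 0.8 ] twist 0.007
```

arm_command([
  {"translation": [0, 0, 0.2], "twist": 0, "gripper": 0},
  {"translation": [0, 0, 0.4], "twist": 0, "gripper": 0},
  {"translation": [0, 0, 0.6], "twist": 0, "gripper": 0},
  {"translation": [0, 0, 0.7], "twist": 0, "gripper": 0},
  {"translation": [0, 0, 0.8], "twist": 0, "gripper": 0},
])

```text
clock: 9.7
eef_pos: [544.3, -248.0, 107.4]
tcp_rot: [-3.141, 0.011, -0.063]
contact_force: [-1.4, 1.0, 7.4]
opening: 0.189
```

```bash
python3 - <<'E'
from h import *
go((544,-248,107),-0.07)
b=grab_frame('scene');c=grab_frame('side')
cv2.imwrite('pics/z13.png',cv2.convertScaleAbs(np.hstack([cv2.resize(b[300:420,120:220],None,fx=4,fy=4,interpolation=2),cv2.resize(c[90:210,400:500],None,fx=4,fy=4,interpolation=2)]),alpha=1.5,beta=10))
E
```

```text
clock 9.7 at [ 544.3 -248.   107.4] [-3.141  0.011 -0.063] q [-0.43  0.41  1.76 -0.    0.98 -0.36] op 0.189 F [-1.4  1.   7.4] => shift cm [-0.03  0.    0.04] twist 0.007
```

View pics/z13.png

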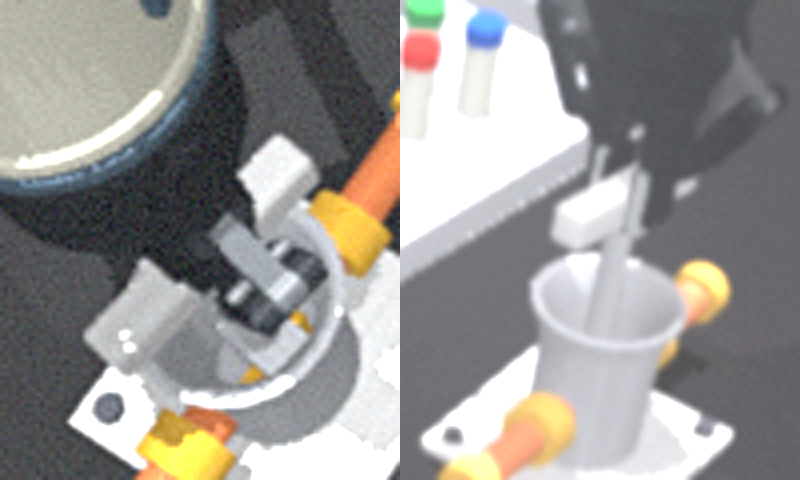

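Contact came at TCP z=107.4, matching the predicted seating height of 107, and the scene view shows brass on both sides of the fork. Now turning clockwise.

arm_command([
  {"translation": [0, 0, 0], "twist": 0, "gripper": 0},
  {"translation": [0, 0, 0], "twist": 0.1, "gripper": 0},
  {"translation": [0, 0, 0], "twist": 0.2, "gripper": 0},
  {"translation": [0, 0, 0], "twist": 0.3, "gripper": 0},
  {"translation": [0, 0, 0], "twist": 0.4, "gripper": 0},
])

```text
clock: 10.22
eef_pos: [543.5, -248.0, 107.5]
tcp_rot: [3.137, 0.011, -0.467]
contact_force: [-4.0, -1.3, 1.4]
opening: 0.193
```

arm_command([
  {"translation": [0, 0, 0], "twist": 0.08, "gripper": 0},
  {"translation": [0, 0, 0], "twist": 0.16, "gripper": 0},
  {"translation": [0, 0, 0], "twist": 0.24, "gripper": 0},
  {"translation": [0, 0, 0], "twist": 0.32, "gripper": 0},
  {"translation": [0, 0, 0], "twist": 0.4, "gripper": 0},
])

```text
clock: 10.63
eef_pos: [542.7, -248.2, 107.5]
tcp_rot: [3.132, 0.009, -0.871]
contact_force: [-2.9, -0.1, -0.6]
opening: 0.194
```

```bash
python3 - <<'E'
from h import *
go((544,-248,107.5),-1.5); print(sense()['wrist_torque'])
E
```

```text
clock 10.63 at [ 542.7 -248.2  107.5] [ 3.132  0.009 -0.871] q [-0.43  0.41  1.76 -0.01  0.98  0.45] op 0.194 F [-2.9 -0.1 -0.6] => shift cm [ 0.07 -0.11 -0.  ] twist 0.629
[-0.22858182  0.93070283  0.18558605]
```

arm_command([
  {"translation": [0, 0, 0], "twist": 0.08, "gripper": 0},
  {"translation": [0, 0, 0], "twist": 0.16, "gripper": 0},
  {"translation": [0, 0, 0], "twist": 0.24, "gripper": 0},
  {"translation": [0, 0, 0], "twist": 0.32, "gripper": 0},
  {"translation": [0, 0, 0], "twist": 0.4, "gripper": 0},
])

```text
clock: 11.05
eef_pos: [542.0, -248.2, 107.5]
tcp_rot: [3.127, 0.005, -1.274]
contact_force: [-2.4, -0.3, -0.3]
opening: 0.189
```

```bash
python3 - <<'E'
from h import *
go((544,-248,107.5),-1.5); print(sense()['wrist_torque'])
E
```

```text
clock 11.05 at [ 542.  -248.2  107.5] [ 3.127  0.005 -1.274] q [-0.43  0.41  1.76 -0.01  0.98  0.85] op 0.189 F [-2.4 -0.3 -0.3] => shift cm [ 0.04 -0.2  -0.01] twist 0.226
[0.01716572 0.62894529 0.14933585]
```

arm_command([
  {"translation": [0, 0, 0], "twist": 0.04, "gripper": 0},
  {"translation": [0, 0, 0], "twist": 0.08, "gripper": 0},
  {"translation": [0, 0, 0], "twist": 0.12, "gripper": 0},
  {"translation": [0, 0, 0], "twist": 0.16, "gripper": 0},
  {"translation": [0, 0, 0], "twist": 0.2, "gripper": 0},
])

```text
clock: 11.47
eef_pos: [541.5, -248.2, 107.4]
tcp_rot: [3.126, 0.002, -1.476]
contact_force: [-1.2, 0.4, -0.9]
opening: 0.192
```

```bash
python3 - <<'E'
from h import *
go((544,-248,107.5),-1.6); print(sense()['wrist_torque'])
b=grab_frame('scene');c=grab_frame('side');w=grab_frame('wrist');cv2.imwrite('pics/w14.png',w)
cv2.imwrite('pics/z14.png',cv2.convertScaleAbs(np.hstack([cv2.resize(b[300:420,120:220],None,fx=4,fy=4,interpolation=2),cv2.resize(c[90:210,400:500],None,fx=4,fy=4,interpolation=2)]),alpha=1.5,beta=10))
E
```

```text
clock 11.47 at [ 541.5 -248.2  107.4] [ 3.126e+00  2.000e-03 -1.476e+00] q [-0.43  0.41  1.76 -0.01  0.98  1.05] op 0.192 F [-1.2  0.4 -0.9] => shift cm [ 0.   -0.25 -0.01] twist 0.124
[0.02849961 0.40493461 0.12804705]
```

View pics/z14.png

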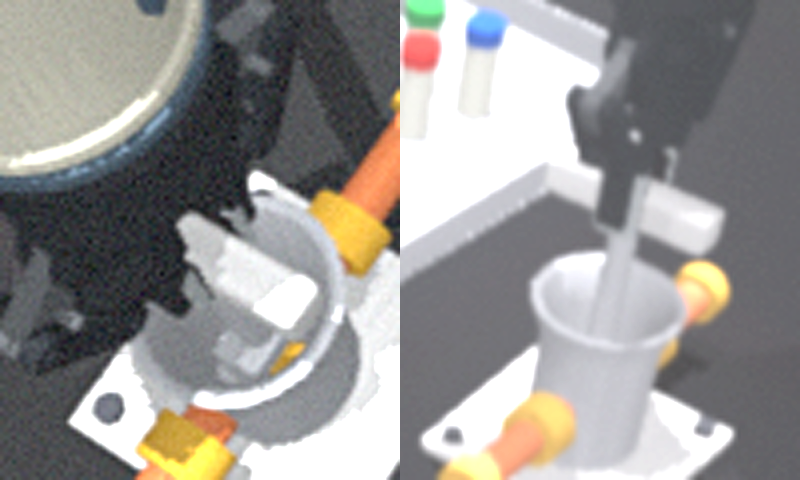

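Torque is still at friction level (0.13 N m), so the stop hasn't been reached. Continuing in small steps.

arm_command([
  {"translation": [0, 0, 0], "twist": 0.03, "gripper": 0},
  {"translation": [0, 0, 0], "twist": 0.06, "gripper": 0},
  {"translation": [0, 0, 0], "twist": 0.09, "gripper": 0},
  {"translation": [0, 0, 0], "twist": 0.12, "gripper": 0},
  {"translation": [0, 0, 0], "twist": 0.15, "gripper": 0},
])

```text
clock: 12.03
eef_pos: [541.3, -248.2, 107.4]
tcp_rot: [3.125, -0.001, -1.621]
contact_force: [-2.6, -0.1, -0.4]
opening: 0.193
```

```bash
python3 - <<'E'
from h import *
go((544,-248,107.5),-1.7); print(sense()['wrist_torque'])
E
```

```text
clock 12.03 at [ 541.3 -248.2  107.4] [ 3.125e+00 -1.000e-03 -1.621e+00] q [-0.43  0.41  1.76 -0.01  0.98  1.2 ] op 0.193 F [-2.6 -0.1 -0.4] => shift cm [-0.04 -0.27 -0.01] twist 0.079
[0.13308896 0.37327102 1.53710036]
```

Torque has jumped to 1.5 N m, so the bar is on its stop after 1.56 rad. I'll ease back slightly, then release.

arm_command([
  {"translation": [0, 0, 0], "twist": 0, "gripper": 0},
  {"translation": [0, 0, 0], "twist": 0, "gripper": 0},
  {"translation": [0, 0, 0], "twist": -0.03, "gripper": 0},
  {"translation": [0, 0, 0], "twist": -0.03, "gripper": 0.22},
  {"translation": [0, 0, 0], "twist": -0.03, "gripper": 0.3},
])

```text
clock: 12.45
eef_pos: [541.9, -248.3, 107.6]
tcp_rot: [3.126, -0.0, -1.591]
contact_force: [0.1, 0.2, 0.5]
opening: 0.298
```

arm_command([
  {"translation": [0, 0, 0], "twist": 0, "gripper": 0.4},
  {"translation": [0, 0, 0], "twist": 0, "gripper": 0.6},
  {"translation": [0, 0, 0], "twist": 0, "gripper": 0.7},
  {"translation": [0, 0, 0], "twist": 0, "gripper": 0.7},
  {"translation": [0, 0, 0], "twist": 0, "gripper": 0.7},
])

```text
clock: 12.87
eef_pos: [542.0, -248.4, 107.8]
tcp_rot: [3.127, -0.0, -1.592]
contact_force: [-0.0, -0.2, 0.2]
opening: 0.697
```

arm_command([
  {"translation": [0, 0, -1.5], "twist": 0, "gripper": 0.7},
  {"translation": [0, 0, -4], "twist": 0, "gripper": 0.7},
  {"translation": [0, 0, -7], "twist": 0, "gripper": 0.7},
  {"translation": [0, 0, -10], "twist": 0, "gripper": 0.7},
  {"translation": [0, 0, -12.5], "twist": 0, "gripper": 0.7},
])

```text
clock: 13.28
eef_pos: [544.2, -248.5, 234.9]
tcp_rot: [3.128, -0.001, -1.592]
contact_force: [0.4, -0.4, 0.5]
opening: 0.697
```

```bash
python3 - <<'E'
from h import *
go((400,-248,300),-1.7)
b=grab_frame('scene');c=grab_frame('side');w=grab_frame('wrist');cv2.imwrite('pics/w15.png',w)
cv2.imwrite('pics/z15.png',cv2.convertScaleAbs(np.hstack([cv2.resize(b[300:420,120:220],None,fx=4,fy=4,interpolation=2),cv2.resize(c[90:210,400:500],None,fx=4,fy=4,interpolation=2)]),alpha=1.5,beta=10))
E
```

```text
clock 13.28 at [ 544.2 -248.5  234.9] [ 3.128e+00 -1.000e-03 -1.592e+00] q [-0.43  0.28  1.64 -0.01  1.23  1.17] op 0.697 F [ 0.4 -0.4  0.5] => shift cm [ 0.26 14.5  -6.31] twist 0.108
```

View pics/z15.png

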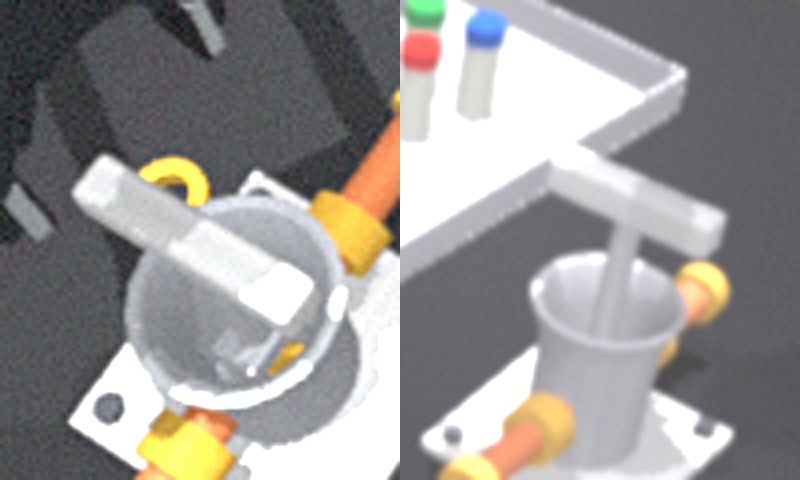

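View pics/w15.png

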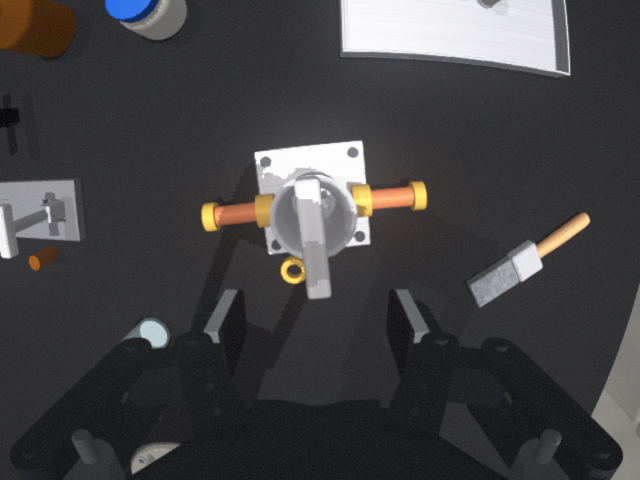

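```bash
python3 - <<'E'
from h import *
np.set_printoptions(precision=1,suppress=True)
print(tri(ray('scene',(168.5,358.5)),ray('side',(459.3,137.0))))
V=lambda x,y:(x/4+120,y/4+300)
P=np.array([plane('scene',V(*p),167) for p in((75,190),(108,153),(313,283),(280,323))]);print(P.mean(0));e=P[2]+P[3]-P[0]-P[1];print(np.arctan2(e[1],e[0]))
a,b=plane('scene',V(270,370),32),plane('scene',V(302,346),32);e=b-a;print('bar piece',a,b,np.arctan2(e[1],e[0]))
E
```

```text
(array([ 538.4, -246.5,  163.7]), [2.0, 2.0])
[ 541.5 -246.5  167. ]
0.06701428095101968
bar piece [ 546.2 -253.    32. ] [ 550.1 -239.    32. ] 1.2999799782863173
```

Key is standing centred: handle top at (538–541,−246.5), z 164–167. To confirm the bar itself turned, I'll back off sideways and look into the tube with the wrist camera.

arm_command([
  {"translation": [2, 0, -2], "twist": 0, "gripper": 0.7},
  {"translation": [5, -1, -4], "twist": 0, "gripper": 0.7},
  {"translation": [8, -2, -6], "twist": 0, "gripper": 0.7},
  {"translation": [10, -2, -8], "twist": 0, "gripper": 0.7},
  {"translation": [11, -2, -8], "twist": 0, "gripper": 0.7},
])

```text
clock: 13.85
eef_pos: [564.8, -362.3, 317.4]
tcp_rot: [3.134, -0.005, -1.593]
contact_force: [1.3, 0.2, 0.8]
opening: 0.696
```

```bash
python3 - <<'E'
from h import *
import pickle
go((400,-248,300),-1.7)
pickle.dump(camera_model('wrist'),open('w16.pkl','wb'))
w=grab_frame('wrist');b=grab_frame('scene');cv2.imwrite('pics/w16.png',w);cv2.imwrite('pics/sc16.png',b)
cv2.imwrite('pics/z16.png',cv2.convertScaleAbs(cv2.resize(b[350:410,150:210],None,fx=9,fy=9,interpolation=2),alpha=1.4,beta=10))
E
```

```text
clock 13.85 at [ 564.8 -362.3  317.4] [ 3.134 -0.005 -1.593] q [-0.57  0.35  1.37 -0.01  1.42  1.03] op 0.696 F [1.3 0.2 0.8] => shift cm [-11.07  16.72   1.82] twist 0.107
```

View pics/w16.png

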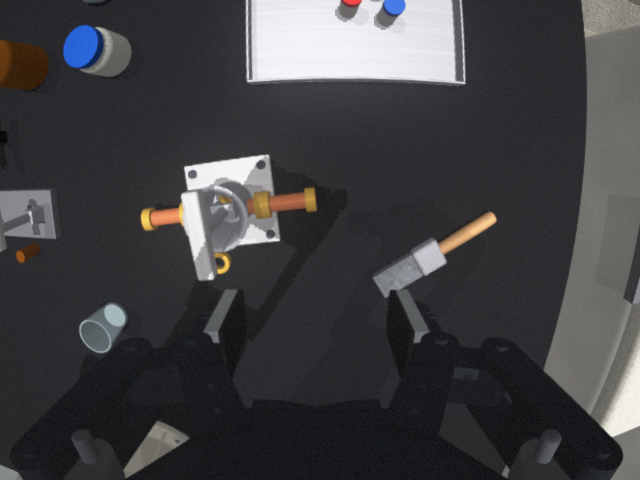

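View pics/z16.png

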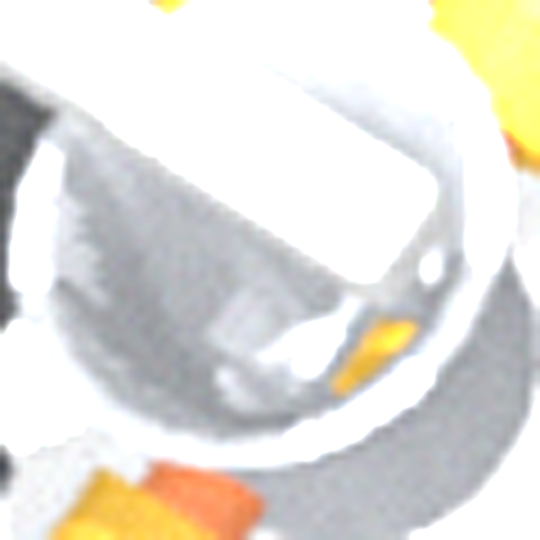

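```bash
python3 - <<'E'
from h import *
def proj(n,p):
    m=camera_model(n);q=np.linalg.inv(m['pose'])@np.r_[p,1]
    return np.array([m['cx']+m['fx']*q[0]/q[2],m['cy']+m['fy']*q[1]/q[2]])
for a in(1.546,.9,.6):
  u=np.array([np.cos(a),np.sin(a)]);v=np.array([-u[1],u[0]])
  print(a,[((proj('scene',np.r_[np.array([542,-246.5])+s*18*u+t*3*v,z])-[150,350])*9).round().astype(int).tolist() for s in(1,-1) for t in(1,-1) for z in (32,12)])
m=cv2.imread('pics/sc16.png');z=cv2.resize(m[365:405,165:205],None,fx=14,fy=14,interpolation=2);cv2.imwrite('pics/z17.png',z)
w=cv2.imread('pics/w16.png');cv2.imwrite('pics/z18.png',cv2.resize(w[150:290,170:300],None,fx=4.2,fy=4.2,interpolation=2))
E
```

```text
1.546 [[404, 244], [424, 277], [429, 264], [449, 297], [258, 412], [283, 442], [284, 433], [308, 463]]
0.9 [[445, 291], [465, 323], [451, 324], [471, 356], [237, 350], [262, 382], [243, 384], [267, 415]]
0.6 [[451, 321], [471, 353], [447, 356], [467, 387], [242, 319], [266, 351], [237, 354], [262, 385]]
```

View pics/z17.png

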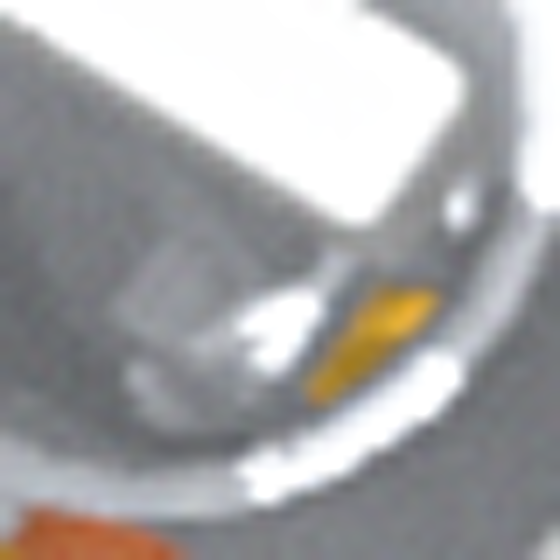

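View pics/z18.png

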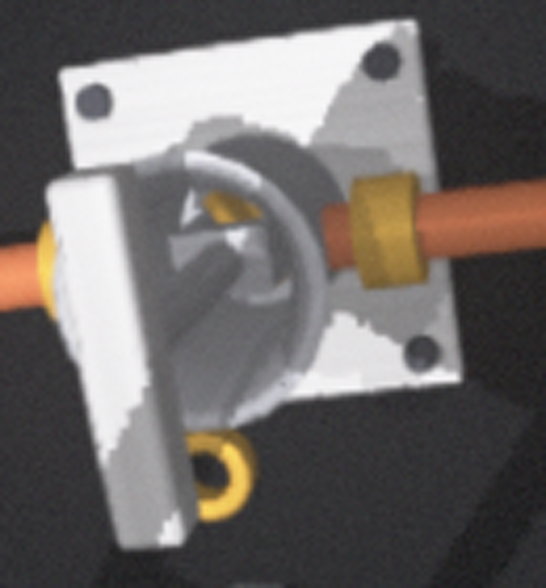

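```bash
python3 - <<'E'
from h import *
import pickle
np.set_printoptions(precision=1,suppress=True)
m=pickle.load(open('w16.pkl','rb'))
for p in((205,195),(235,195),(262,215),(225,222)):
    print(plane('wrist',(170+p[0]/4.2,150+p[1]/4.2),32,m), plane('wrist',(170+p[0]/4.2,150+p[1]/4.2),20,m))
def proj(p):
    q=np.linalg.inv(m['pose'])@np.r_[p,1];r=np.hypot(q[0],q[1]);t=np.arctan2(r,q[2])
    return ((np.array([m['cx']+m['fx']*t*q[0]/r,m['cy']+m['fy']*t*q[1]/r])-[170,150])*4.2).round().astype(int).tolist()
for a in(1.546,.9,.6):
  u=np.array([np.cos(a),np.sin(a)]);v=np.array([-u[1],u[0]])
  print(a,[proj(np.r_[np.array([542,-246.5])+s*18*u+t*3*v,z]) for s in(1,-1) for t in(1,-1) for z in (32,12)])
E
```

```text
[ 557.2 -237.9   32. ] [ 555.  -234.6   20. ]
[ 556.8 -247.5   32. ] [ 554.6 -244.5   20. ]
[ 550.2 -255.6   32. ] [ 547.8 -252.9   20. ]
[ 548.4 -243.6   32. ] [ 546.  -240.5   20. ]
1.546 [[181, 252], [197, 238], [180, 233], [196, 220], [292, 251], [304, 237], [291, 232], [303, 219]]
0.9 [[184, 216], [200, 204], [194, 201], [210, 189], [277, 283], [289, 268], [287, 268], [299, 254]]
0.6 [[193, 202], [209, 190], [208, 190], [223, 179], [263, 293], [276, 278], [278, 282], [290, 267]]
```

```bash
python3 - <<'E'
from h import *
w=cv2.imread('pics/w16.png')
z=cv2.resize(w[185:225,205:245],None,fx=14,fy=14,interpolation=cv2.INTER_CUBIC)
cv2.imwrite('pics/z19.png',cv2.convertScaleAbs(z,alpha=1.6,beta=10))
E
```

```text
(no output)
```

View pics/z19.png

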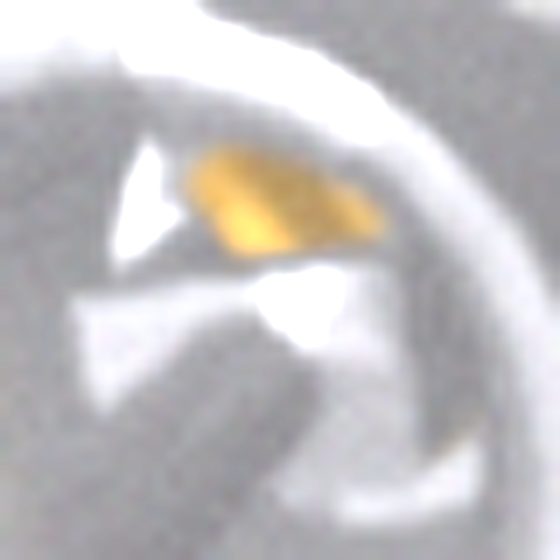

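In this close-up the bar's long edges run at image slope ≈1.35. The prediction is 1.31 for the shut position and 0.73 if the bar were about 0.3 rad short of it. That agrees with the torque jump at the stop, so I'm handing in.

```bash
python3 -c "
from h import *
go((0,0,0),0)
print(job.sign_off())"
```

```text
clock 13.95 at [ 563.2 -360.5  313.6] [ 3.130e+00 -2.000e-03 -1.594e+00] q [-0.57  0.35  1.38 -0.01  1.42  1.03] op 0.702 F [ 0.4  0.9 -1.3] => shift cm [-34.82  56.76  31.96] twist -1.594
the job is handed in; nothing more can be done
None
```

I shut the valve and handed the job in at about 14 s. The fork key is standing free in the tube, and the short key was never touched.

- **Grasp:** my first try closed on air above the handle. The fingertips were about 30 mm further back along the tool than the stated TCP position. I measured that from the pictures, went 3 cm lower and gripped the handle at an opening of 0.196.
- **Seating:** the key met the bottom at TCP z 107.4 mm (107 predicted), with the bar visible on both sides of the fork.
- **Turning:** I turned it 1.56 rad clockwise. The wrist torque stayed near friction level (0.13–0.19 N m), then jumped to 1.5 N m at the stop.

**Last checks:**
- **Key position:** the handle's top is centred within about 3 mm of the tube axis.
- **Key height:** the top measured 164 mm, against 167 mm expected. That gap is about what the camera calibration and pixel picking allow.
- **Bar angle:** the wrist close-up shows the bar's edges at the slope expected for shut. The scene picture alone could not settle it.
- **Handle angle:** the tool's final angle put the handle at −0.05 rad, while the picture gave +0.07. I didn't resolve that; the handle may have slipped slightly in the pads at the stop.

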